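# Fit the shorting plug and hold the test probe on the round pad

### The job

Move the tapered shorting plug from its wooden holder into the empty socket in the top of the control box, fully home, and let go of it; then lift the test probe out of its stand and hold it upright with its spring tip on the middle of the round test pad of the circuit board, lightly, so that the tip is pressed about half way in. Finish while still holding the probe there; do not touch the other pads or anything else on the board with it, and leave the other things on the bench where they are.

Things in the scene. Friction and masses are not known exactly. Their poses are not given: they have to be found in the camera images.
- plug: the shorting plug, standing upright in its wooden holder at the start, loose, about 60 g. Origin: centre of the shank's lower end; z up along its axis; x and y square to the grip's faces. Steel shank tapering from 12 mm diameter at the foot to 17 mm at 28 mm up; then a black flange 28 mm across from 28 to 33 mm; then a black square grip 20 x 20 mm from 33 to 73 mm
- plug_holder: wooden block 60 x 60 x 45 mm high, fixed, with a hole of 20 mm diameter, 36 mm deep, in the middle of its top; origin: centre of its underside. The plug's flange rests on its top (plug origin 17 mm above the table). It may change places with the probe stand
- socket (a point): centre of the mouth of the one empty socket, a round vertical hole 19 mm in diameter and 37 mm deep in the aluminium top of the control box; fixed, 70 mm above the table. Home: the plug's flange rests on the aluminium, with the plug's origin 28 mm below this point
- control_box: fixed wooden box 140 (x) x 180 (y) x 70 mm high with an aluminium top; origin: centre of its underside. The socket is at (-20, -30) mm in its frame; black buttons 12 to 16 mm high stand on the top, 85 mm or more from the socket
- probe: the test probe, standing upright, tip down, in its stand at the start, loose, about 90 g, 140 mm long. Origin: the point of the extended tip; z up along the probe to its top. Steel spring tip of 4 mm diameter sticking out 16 mm; grey nose and barrel of 16 mm diameter up to 70 mm; black guard disc 30 mm across from 70 to 75 mm; black square handle 22 x 22 mm from 75 to 132 mm (faces square to x and y); grey end 14 mm across to 140 mm
- probe_stand: dark wooden block 70 x 70 x 85 mm high, fixed, with a hole of 20 mm diameter, 78 mm deep, in the middle of its top; origin: centre of its underside. The probe's guard disc rests on its top, so the probe's origin is 15 mm above the table and it must be lifted 70 mm to come clear
- probe_tip (a joint): how far the probe's spring tip is pressed into the barrel, in m: 0 fully out, 0.008 fully in; the spring takes 0.6 N to start and 0.4 N more for each mm (2.2 N half way)
- tip_point (a point): the point of the probe's tip; it moves with the tip
- board: fixed green circuit board 180 (x) x 240 (y) mm on posts, its top 16 mm above the table; origin: under its centre, on the table. Chips up to 5 mm and small cans up to 14 mm high stand on the side away from the robot, 34 mm or more from the pads' centres; three brass test pads 60 mm apart stand in a row near the side that faces the robot (50 mm from the middle line)
- round_pad: the round test pad, a brass disc of 24 mm diameter, 2 mm thick, fixed on the board, in any of the three places of the row; origin: centre of its underside
- pad_top (a point): centre of the round pad's top face, 18 mm above the table
- long_pad1: a long rectangular brass test pad, 30 x 12 x 2 mm, fixed on the board; not to be touched
- long_pad2: another long rectangular brass test pad, the same size; not to be touched
- screwdriver: a screwdriver lying in front of the board, 170 mm long; bystander
- solder_reel: an aluminium solder reel standing on end, 60 mm across, 45 mm high; bystander
- screw_jar: a small glass jar with a steel cap, 52 mm across, 60 mm high; bystander
- heat_sink: a finned aluminium heat sink, 30 x 30 x 18 mm high, between the probe stand and the plug holder; bystander
- multimeter: a dark hand-held multimeter lying on its back, 80 x 150 x 36 mm high; bystander
- capacitor: a large aluminium can capacitor standing upright, 35 mm across, 50 mm high, beyond the control box; bystander
- parts_tray: a grey divided parts tray, 110 x 160 x 30 mm high, at the right, between the board and the robot; bystander
Not all that is in view belongs to the job. What is shaped like the plug but purple or turquoise is not meant. What is shaped like the probe but yellow is not meant.

How it is judged:
By the outcome, as a careful person would: the job done as asked, in the order asked, and still so for the second after the job is handed in, while the arm keeps its last pose, push and grip.
It also fails if it takes over 54 s, if anything falls off the work surface, if the arm or the gripper's body presses on something with over 40 N, if the wrist force passes 120 N, or if a joint passes its speed limit or range.

### The arm

A 6-joint arm with a two-finger parallel gripper is mounted at the origin on the work surface. World frame = base frame: x ahead of the robot, y to its left, z up, the work surface at z = 0. Lengths are in m, angles in degrees, forces in N, time in s.
With the tool pointing down it reaches from about 0.3 to 0.75 m from the base axis. Payload 8.5 kg.
Tool frame: the origin (TCP) lies at the very end of the fingers, on their centre line; the grasp point (between the pads) lies 19 mm behind it; z points along the fingers, y is the line along which they close (so a half turn about z gives the same grasp; the last joint's range is limited). The gripper opens to 85 mm and grips with 20 to 120 N. Pads are 22 mm wide; open, the fingers measure 114 mm over their backs; the gripper's body (76 mm by 85 mm) begins 54 mm behind the grasp point. The pads swing forward as they close: fully open they stand 13 mm farther back than shut.
Start: joints at [61.404, 21.807, 74.336, -0, 83.858, -12.336], TCP at [0.154, 0.528, 0.231] pointing down, gripper open.
Joint ranges: [-178.18, 178.18], [-50.72, 133.34], [12.68, 142.11], [-81.47, 261.47], [9.98, 163.14], [-165.26, 165.26]. Speed limits (degrees/s): [136.94, 136.94, 180, 180, 180, 180].

### API

Orientations are given as a 3x3 rotation matrix whose columns are the frame's x, y, z axes.
In Python, from rig import env, optics, spotter gives the robot as it stands.
- The arm moves only by the shell command python3 -m crank 'ROWS' [FORCE]. ROWS is JSON, one flat list of numbers, 5 for each row, row after row: the finger opening in cm, from 0 to 8.54, then the shift along the tool's x, y, z in cm, then the turn about the tool's z in rad. A call has exactly 8 rows; each row shifts and turns the commanded pose from where the row before left it, along the tool's axes as they then stand; what a row does not reach is not made up. A row lasts 1/12 s, in which the tool goes at most 41.7 mm and 7.16 degrees, less where a joint would pass 70% of its speed; a pose out of reach is approached as far as the arm can. A call is refused whole if a number of a shift passes 4.17 or a number of a turn 0.125, either way. A call with a gripper value outside its range is refused whole. The fingers move at their own pace and stop on an object; FORCE is the grip in N (left out, the last holds). Time passes only in rows, so rows that do not move let the fingers close, or fill a call up. It gives the time, the measured TCP pose, the force, the opening and the grip force at its end, in the units of the state.
- env.observe(): the state, without advancing time (a new reading comes with each control period).
- optics.get_image(name): name is "scene" or "top"; returns a dict with "color" (420x560x3 uint8, red, green, blue), "intrinsics" (3x3 intrinsics, pixels), "pose" (4x4, takes a point from camera to world coordinates). Camera axes: x right, y up, looking along -z (the intrinsics and any distortion apply to the point x, -y, -z); pixel columns grow to the right and rows downward; lengths in m; the calibration is good to about 2 mm. A picture is of the moment at which its call begins. There is no depth.
- env.close_job(): hands the job in; it is judged then, once.
Trained networks look in a picture, given as the dict that the camera call returned (one of the last four; its "shot" number tells which), for a name from the list of things; names that differ only in an ending like _2 or _b are one class to them, and where a whole thing is asked for, a point or a joint stands for the part that bears it (a point fixed in the world has none). Each returns a list of dicts, best first, with "score" (0 to 1); they miss things now and then, are a little off and sometimes report something else, mostly with a low value. They report only what shows in the picture. A call takes as long as a camera call. They do not tell look-alikes from the thing itself.
- spotter.look_for(picture, query): "at" ([column, row] as shares, 0 to 1, of the picture: columns of its width, rows of its height, amid what is visible of it).
The state is a dict: "time_s": time; "q": joint angles; "qvel": joint speeds; "joint_efforts": joint torques, N m; "position": TCP position; "tool_rot": TCP orientation; "ft_force": force on the tool from outside, world axes, zero at the start; "wrist_torque": the same for the moment, N m; "grip_width": finger opening in m; "gripper_force": force on a finger pad.
Only numpy, scipy, OpenCV 4.12 (cv2) and the standard library are available. Lean on these libraries where they do the work, as an engineer would, in place of code of your own. Each camera call takes 0.05 s, during which the arm holds its last target. There are 200 camera calls.

## Working session

There is one attempt and no reset: what is moved stays moved. The work goes in short steps, Python scripts to look and compute and a shell command to move; the robot and the scene stay as the last step left them, time stands still between calls to the robot, and variables do not carry over. Pictures are saved under pics/ and viewed, at most 14 in all, crops included, and the job is handed in when it is done.

```bash
ls; mkdir -p pics
cat > h.py <<'E'
import numpy as np, cv2
from rig import env, optics, spotter
def ray(p,uv):
    K=np.array(p["intrinsics"]);T=np.array(p["pose"])
    d=np.array([(uv[0]-K[0,2])/K[0,0],-(uv[1]-K[1,2])/K[1,1],-1.0])
    return T[:3,3],T[:3,:3]@d
def atz(p,uv,z):
    o,d=ray(p,uv);return o+d*(z-o[2])/d[2]
def proj(p,X):
    K=np.array(p["intrinsics"]);T=np.array(p["pose"])
    c=T[:3,:3].T@(np.asarray(X)-T[:3,3]);
    return np.array([K[0,0]*c[0]/-c[2]+K[0,2],K[1,1]*-c[1]/-c[2]+K[1,2]])
def save(p,n): cv2.imwrite("pics/"+n,p["color"][:,:,::-1])
E
python3 - <<'E'
from h import *
for n in("scene","top"):
    p=optics.get_image(n);save(p,n+"0.png");print(n,[k for k in p if k!="color"],np.round(p["intrinsics"],1).tolist(),np.round(p["pose"],3).tolist())
    for q in("plug","plug_holder","control_box","socket","probe","probe_stand","board","round_pad","long_pad1","heat_sink","pad_top","parts_tray","screwdriver"):
        try:print(q,[(round(r["score"],2),(np.array(r["at"])*[560,420]).round(1).tolist()) for r in spotter.look_for(p,q)[:4]])
        except Exception as e:print(q,e)
E
```

```text
pics
scene ['intrinsics', 'pose', 'shot'] [[426.6, 0.0, 278.4], [0.0, 426.6, 209.1], [0.0, 0.0, 1.0]] [[0.582, -0.475, 0.66, 1.293], [0.813, 0.34, -0.472, -0.519], [-0.0, 0.812, 0.584, 0.75], [0.0, 0.0, 0.0, 1.0]]
plug [(0.57, [222.6, 198.4]), (0.5, [273.5, 195.9])]
plug_holder [(0.67, [250.4, 219.4]), (0.22, [290.7, 240.6])]
control_box [(0.68, [359.8, 206.4])]
socket [(0.87, [357.1, 200.4])]
probe [(0.64, [307.7, 248.8]), (0.52, [290.6, 214.9])]
probe_stand [(0.58, [289.1, 239.4]), (0.19, [357.3, 201.6])]
board [(0.86, [195.0, 296.3])]
round_pad [(0.6, [291.6, 215.5]), (0.4, [184.8, 282.6])]
long_pad1 [(0.55, [159.3, 296.6]), (0.47, [181.1, 280.4]), (0.44, [198.9, 270.6])]
heat_sink [(0.42, [192.8, 298.6])]
pad_top [(0.5, [183.2, 280.9])]
parts_tray [(0.91, [113.4, 239.9])]
screwdriver [(0.72, [203.0, 223.5])]
top ['intrinsics', 'pose', 'shot'] [[409.9, 0.0, 280.9], [0.0, 409.9, 209.5], [0.0, 0.0, 1.0]] [[-0.004, 0.993, -0.121, 0.423], [-1.0, -0.002, 0.012, 0.012], [0.012, 0.121, 0.993, 1.124], [0.0, 0.0, 0.0, 1.0]]
plug [(0.33, [219.8, 288.1])]
plug_holder [(0.69, [285.1, 250.4]), (0.64, [408.6, 200.9])]
control_box [(0.93, [179.4, 190.6])]
socket [(0.9, [179.2, 196.4]), (0.2, [282.8, 190.1])]
probe [(0.66, [281.3, 149.7])]
probe_stand [(0.7, [281.2, 191.6])]
board [(0.94, [381.8, 187.0])]
round_pad [(0.49, [384.6, 202.0]), (0.21, [280.5, 178.2])]
long_pad1 [(0.63, [407.9, 200.6]), (0.57, [360.6, 203.5])]
heat_sink [(0.42, [281.6, 217.9])]
pad_top [(0.39, [381.8, 201.6])]
parts_tray [(0.77, [414.9, 300.2])]
screwdriver [(0.58, [331.3, 275.1]), (0.2, [280.8, 248.8])]
```

Run:
```python
import cv2
a=cv2.imread("pics/scene0.png");b=cv2.imread("pics/top0.png")
cv2.imwrite("pics/s1.png",cv2.resize(a[150:350,100:440],None,fx=2.35,fy=2.35,interpolation=cv2.INTER_CUBIC))
cv2.imwrite("pics/t1.png",cv2.resize(b[100:320,140:460],None,fx=2.5,fy=2.5,interpolation=cv2.INTER_CUBIC))
```

```text
(no output)
```

View pics/s1.png

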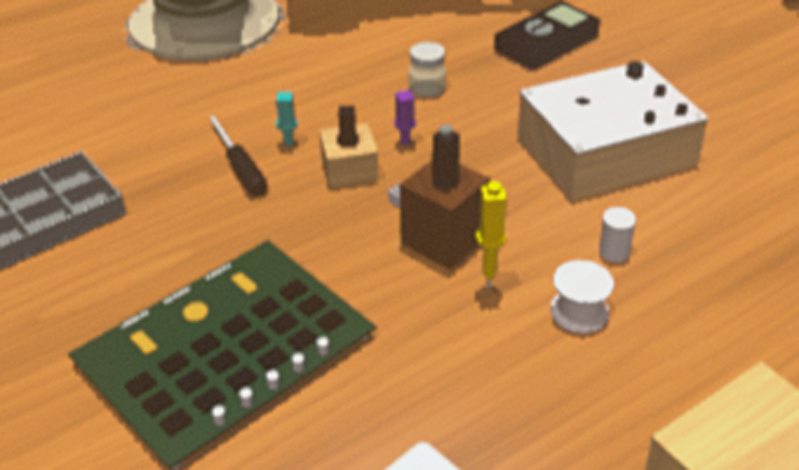

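View pics/t1.png

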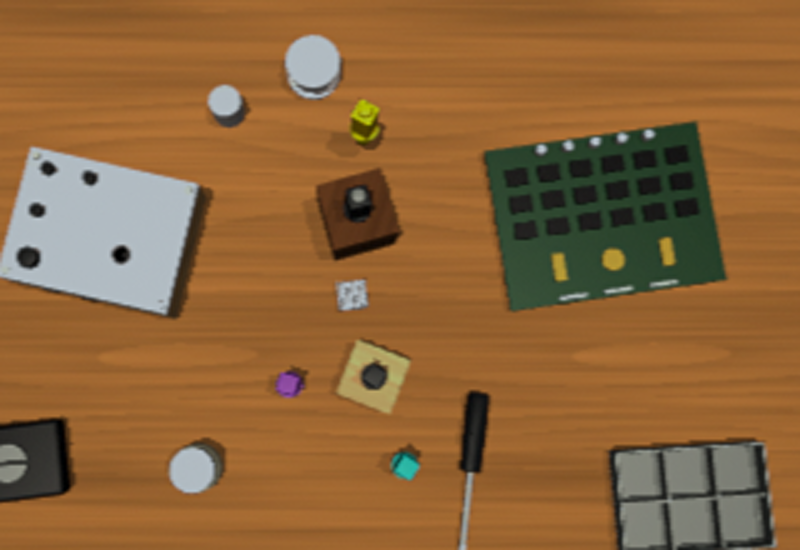

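The scene view shows the plug in the light holder at full-frame (247,203), the probe in the dark stand at (290,215), and the socket at (348,192). In the top view the plug is at (290,250), probe (283,181), socket (188,202) and round pad in the middle of the row at (385,204). The purple, turquoise and yellow look-alikes stand on the bench. Next I'll measure these precisely.

Run:
```python
from h import *
from scipy.optimize import least_squares
P={n:optics.get_image(n) for n in("scene","top")}
def blob(p,f,seed,r=30):
    im=p["color"].astype(int);m=f(im[...,0],im[...,1],im[...,2]).astype(np.uint8)
    k=np.zeros_like(m);u,v=seed;k[v-r:v+r,u-r:u+r]=1;m*=k
    n,l,s,c=cv2.connectedComponentsWithStats(m,connectivity=4)
    d=np.array([np.hypot(*(c[i]-seed)) - 0.0 if s[i,4]>8 else 1e9 for i in range(1,n)]);i=d.argmin()+1
    return (l==i).astype(np.uint8),s[i,4],c[i]
t,s=P["top"],P["scene"]
yel=lambda r,g,b:(r>150)&(g>110)&(b<110)&(g>0.66*r)
dark=lambda r,g,b:(r+g+b)<190
for nm,p,f,sd,z in[("pad t",t,yel,(385,204),.018),("pad s",s,yel,(183,282),.018),("sock t",t,dark,(188,202),.07),("sock s",s,dark,(348,192),.07)]:
    m,a,c=blob(p,f,sd,14);print(nm,a,c.round(1),atz(p,c,z).round(4))
for nm,sd,r in[("plug",(290,250),14),("probe",(283,181),14)]:
    m,a,c=blob(t,dark,sd,r);print(nm,a,c.round(1))
# upscaled crops
for n,p,(u,v) in[("plug_t",t,(290,250)),("probe_t",t,(283,185)),("plug_s",s,(248,208)),("probe_s",s,(290,225))]:
    q=p["color"][v-22:v+23,u-22:u+23,::-1];cv2.imwrite(f"pics/c_{n}.png",cv2.resize(q,(400,400),interpolation=cv2.INTER_CUBIC))
import numpy as np
a=[cv2.imread(f"pics/c_{n}.png") for n in("plug_t","probe_t")];cv2.imwrite("pics/c1.png",np.hstack(a))
```

```text
pad t 48 [384.9 203.4] [ 0.5736 -0.2859  0.018 ]
pad s 65 [182.6 282.3] [ 0.5749 -0.2843  0.018 ]
sock t 28 [187.8 201.5] [0.5724 0.2399 0.07  ]Traceback (most recent call last):
  File "<stdin>", line 14, in <module>
  File "<stdin>", line 8, in blob
ValueError: attempt to get argmin of an empty sequence
```

Run:
```python
from h import *
P={n:optics.get_image(n) for n in("scene","top")}
t,s=P["top"],P["scene"]
def blob(p,f,seed,r):
    im=p["color"].astype(int);u,v=seed;m=np.zeros(im.shape[:2],np.uint8);S=np.s_[v-r:v+r+1,u-r:u+r+1]
    m[S]=f(im[...,0],im[...,1],im[...,2])[S]
    n,l,st,c=cv2.connectedComponentsWithStats(m,connectivity=4)
    if n<2:return None,0,np.zeros(2)
    i=1+st[1:,4].argmax();return (l==i).astype(np.uint8),st[i,4],c[i]
sm=lambda k:(lambda r,g,b:(r+g+b)<k)
for k in(250,350,430):
  for nm,p,sd in(("t",t,(188,202)),("s",s,(348,192))):
    m,a,c=blob(p,sm(k),sd,9);print("sock",nm,k,a,c.round(1),atz(p,c,.07).round(4))
for nm,p,z in(("t",t,.07),):
    m,a,c=blob(p,lambda r,g,b:(abs(r-b)<40)&(r>120),(180,193),46)
    R=cv2.minAreaRect(cv2.findContours(m,0,2)[0][0]);B=np.array([atz(p,x,z)[:2] for x in cv2.boxPoints(R)]);print("box",a,B.round(4).tolist(),B.mean(0))
for nm,sd,r in(("plug",(290,250),9),("probe",(283,181),9)):
    for k in(120,160,200):
        m,a,c=blob(t,sm(k),sd,r)
        if a:
            R=cv2.minAreaRect(cv2.findContours(m,0,2)[0][0]);print(nm,k,a,c.round(1),np.round(R[0],1),np.round(R[1],1),round(R[2],1))
o=[]
for n,p,(u,v),h in[("plug_t",t,(290,250),20),("probe_t",t,(283,185),20),("plug_s",s,(248,208),26),("probe_s",s,(290,225),26)]:
    o.append(cv2.resize(p["color"][v-h:v+h,u-h:u+h,::-1],(300,300),interpolation=cv2.INTER_CUBIC))
cv2.imwrite("pics/c1.png",np.vstack([np.hstack(o[:2]),np.hstack(o[2:])]))
```

```text
sock t 250 33 [187.9 201.4] [0.5726 0.2395 0.07  ]
sock s 250 3 [347.3 192.7] [0.5745 0.2403 0.07  ]
sock t 350 42 [188.  201.3] [0.5729 0.2394 0.07  ]
sock s 350 8 [347.5 192.5] [0.5741 0.2413 0.07  ]
sock t 430 49 [187.9 201.3] [0.5729 0.2397 0.07  ]
sock s 430 10 [347.5 192.5] [0.5741 0.2413 0.07  ]
box 3528 [[0.5504, 0.3681], [0.689, 0.3426], [0.6471, 0.1598], [0.5095, 0.1881]] [0.5989942  0.26464348]
plug 120 4 [291.  246.5] [291.  246.5] [2.1 0.7] 45.0
plug 160 30 [288.3 249.1] [288.3 249.3] [6.4 9.2] 33.7
plug 200 79 [289.3 250. ] [289. 250.] [8.5 9.9] 45.0
probe 120 104 [282.6 182.1] [283. 181.] [14. 12.] 90.0
probe 160 245 [283. 182.] [283. 181.] [18. 18.] 90.0
probe 200 335 [283.  181.2] [283. 181.] [18. 18.] 90.0
```

View pics/c1.png

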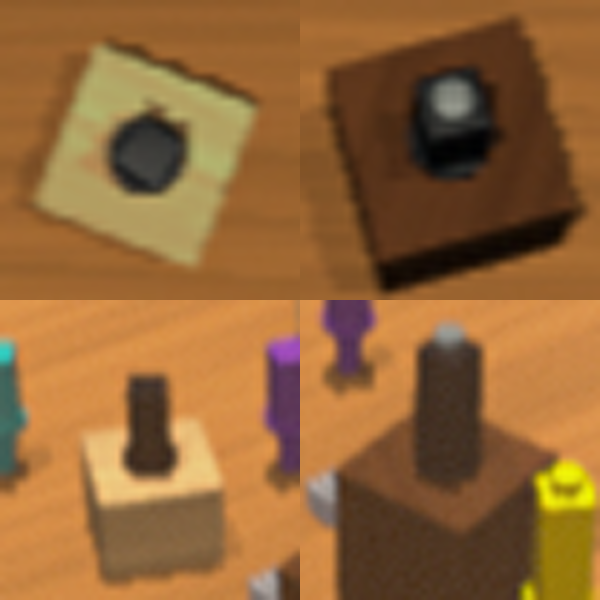

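Run:
```python
from h import *
o=[]
t=cv2.imread("pics/top0.png");s=cv2.imread("pics/scene0.png")
for p,(u,v),h in[(t,(290,250),10),(t,(281,182),12),(s,(246,203),12),(s,(290,217),16)]:
    q=p[v-h:v+h,u-h:u+h].astype(float);q=np.clip(255*(q/170)**.5,0,255).astype(np.uint8)
    o.append(cv2.resize(q,(300,300),interpolation=cv2.INTER_CUBIC))
cv2.imwrite("pics/c2.png",np.vstack([np.hstack(o[:2]),np.hstack(o[2:])]))
class Q(dict):pass
p=optics.get_image("top")
C=np.array([[103,42],[259,102],[195,267],[35,205]])/7.5+[270,230]
W=np.array([atz(p,c,.045)[:2] for c in C]);print("holder",W.mean(0).round(4),[np.hypot(*(W[i]-W[i-1])).round(4) for i in range(4)])
C=(np.array([[330,72],[517,17],[581,210],[382,262]])-[300,0])/7.5+[263,165]
W=np.array([atz(p,c,.085)[:2] for c in C]);print("stand",W.mean(0).round(4),[np.hypot(*(W[i]-W[i-1])).round(4) for i in range(4)])
c=(np.array([453,98])-[300,0])/7.5+[263,165];print("probe top",atz(p,c,.155).round(4))
S=optics.get_image("scene")
c=np.array([450-300,335-300])/(300/52)+[264,199];print("probe top s",atz(S,c,.155).round(4))
```

```text
holder [ 0.4458 -0.0242] [np.float64(0.0616), np.float64(0.0585), np.float64(0.0616), np.float64(0.0597)]
stand [ 0.6162 -0.0075] [np.float64(0.0684), np.float64(0.0673), np.float64(0.0708), np.float64(0.0705)]
probe top [ 0.6168 -0.0064  0.155 ]
probe top s [ 0.6234 -0.0047  0.155 ]
```

View pics/c2.png

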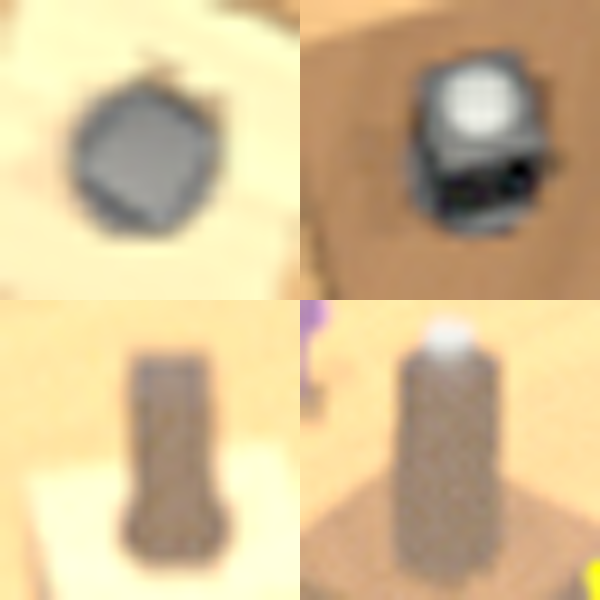

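The stretched crops show the plug's grip turned about -35° and the probe's handle about +16° (mod 90). The holder and stand side lengths agree with the given sizes.

```bash
cat >> h.py <<'E'
def plan(target, yaw):
    """yaw: world angle (deg) of closing axis mod 180. print turn & then shift in tool axes AFTER the turn"""
    s=env.observe();R=np.array(s["tool_rot"]);x=np.array(s["position"])
    a=np.degrees(np.arctan2(R[1,1],R[0,1]))
    d=(yaw-a+90)%180-90   # world turn about +z
    th=-np.radians(d)     # tool z points down
    Rz=np.array([[np.cos(th),-np.sin(th),0],[np.sin(th),np.cos(th),0],[0,0,1]])
    sh=(R@Rz).T@(np.array(target)-x)*100
    print("t",s["time_s"],"pos",x.round(4),"tilt",R[:,2].round(3),"yaw",round(a,1),"q6",np.round(s["q"],1),"F",np.round(s["ft_force"],2),"w",s["grip_width"])
    print("turn rad",round(th,4),"alt",round(th-np.sign(th)*np.pi,3),"shift cm after turn",sh.round(3),"shift before turn",(R.T@(np.array(target)-x)*100).round(3))
E
python3 - <<'E'
from h import *
plan([.4458,-.0242,.055],-35);plan([.4458,-.0242,.055],55)
E
```

```text
t 1.7 pos [0.154  0.528  0.2313] tilt [-0. -0. -1.] yaw 73.7 q6 [ 61.4  21.8  74.3   0.   83.9 -12.3] F [-0.23  0.07  0.16] w 0.08552785860003206
turn rad -1.2437 alt 1.898 shift cm after turn [ 28.492 -55.577  17.633] shift before turn [-43.478 -44.837  17.633]
t 1.7 pos [0.154  0.528  0.2313] tilt [-0. -0. -1.] yaw 73.7 q6 [ 61.4  21.8  74.3   0.   83.9 -12.3] F [-0.23  0.07  0.16] w 0.08552785860003206
turn rad 0.3271 alt -2.815 shift cm after turn [-55.577 -28.492  17.633] shift before turn [-43.478 -44.837  17.633]
```

```bash
python3 -m crank '[5,0,0,0,0.109, 5,0,0,0,0.109, 5,0,0,0,0.109, 5,-3.7,-1.9,0,0, 5,-3.7,-1.9,0,0, 5,-3.7,-1.9,0,0, 5,-3.7,-1.9,0,0, 5,-3.7,-1.9,0,0]' 40
python3 -m crank '[5,-3.7,-1.9,0,0, 5,-3.7,-1.9,0,0, 5,-3.7,-1.9,0,0, 5,-3.7,-1.9,0,0, 5,-3.7,-1.9,0,0, 5,-3.7,-1.9,0,0, 5,-3.7,-1.9,0,0, 5,-3.7,-1.9,0,0]'
python3 - <<'E'
from h import *
plan([.4458,-.0242,.055],55)
E
```

```text
time_s: 2.37
position: [0.2513, 0.3424, 0.2314]
tool_rot: [[-0.82, 0.573, 0.0], [0.573, 0.82, 0.0], [-0.0, 0.0, -1.0]]
ft_force: [1.2, 0.6, 0.3]
grip_width: 0.05
gripper_force: 0.0
time_s: 3.03
position: [0.4069, 0.0476, 0.2316]
tool_rot: [[-0.819, 0.574, 0.001], [0.574, 0.819, -0.0], [-0.001, 0.0, -1.0]]
ft_force: [1.4, 1.1, 1.4]
grip_width: 0.0505
gripper_force: 0.0
t 3.0333 pos [0.4069 0.0476 0.2316] tilt [ 0.001 -0.    -1.   ] yaw 55.0 q6 [-10.    7.5  94.4   0.   78.  -65. ] F [1.36 1.05 1.45] w 0.05047240734915228
turn rad -0.0004 alt 3.141 shift cm after turn [-7.299 -3.657 17.664] shift before turn [-7.3   -3.654 17.664]
```

```bash
python3 -m crank '[5,-3.65,-1.85,0,0, 5,-3.65,-1.85,0,0, 5,0,0,3.0,0, 5,0,0,3.0,0, 5,0,0,2.0,0, 5,0,0,0,0, 5,0,0,0,0, 5,0,0,0,0]'
python3 - <<'E'
from h import *
plan([.4458,-.0242,.055],55)
p=optics.get_image("scene");save(p,"scene2.png")
a=p["color"][150:250,200:320,::-1];cv2.imwrite("pics/s2.png",cv2.resize(a,None,fx=5,fy=5,interpolation=cv2.INTER_CUBIC))
E
```

```text
time_s: 3.7
position: [0.4457, -0.0225, 0.1527]
tool_rot: [[-0.819, 0.573, 0.002], [0.573, 0.819, -0.001], [-0.002, 0.001, -1.0]]
ft_force: [1.1, -0.1, 0.1]
grip_width: 0.05
gripper_force: 0.0
t 3.7 pos [ 0.4457 -0.0225  0.1527] tilt [ 0.002 -0.001 -1.   ] yaw 55.0 q6 [-18.2  16.3  97.5   0.   66.1 -73.2] F [ 1.14 -0.06  0.1 ] w 0.05004166142105867
turn rad 0.0004 alt -3.141 shift cm after turn [-0.087 -0.139  9.765] shift before turn [-0.087 -0.139  9.765]
```

View pics/s2.png

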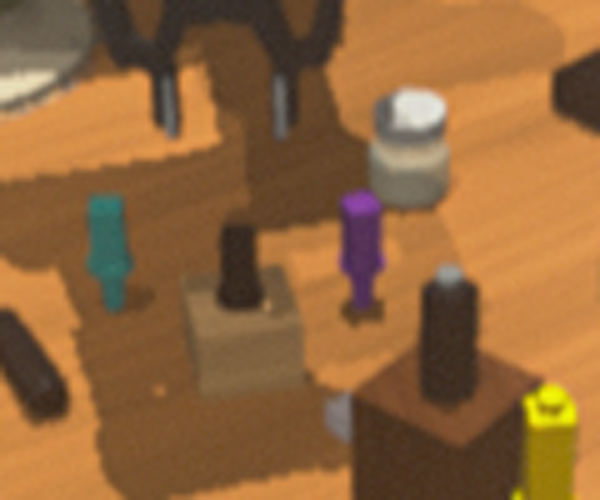

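The two fingertips (crop 170 and 280, row 130) straddle the plug (238,230), with both look-alikes clear. I'll go down and grip.

```bash
python3 - <<'E'
from h import *
p=optics.get_image("scene")
for X in([.4457,-.0225,.1527],[.4458,-.0242,.09]):print((proj(p,X)-[200,150])*5)
E
python3 -m crank '[5,-0.09,-0.14,2.0,0, 5,0,0,3.0,0, 5,0,0,3.0,0, 5,0,0,1.7,0, 5,0,0,0,0, 5,0,0,0,0, 1,0,0,0,0, 1,0,0,0,0]' 40
python3 -m crank '[1,0,0,0,0, 1,0,0,0,0, 1,0,0,0,0, 1,0,0,0,0, 1,0,0,0,0, 1,0,0,0,0, 1,0,0,0,0, 1,0,0,0,0]' 40
```

```text
[224.20789164 134.65948826]
[226.95787527 232.79101688]
time_s: 4.47
position: [0.4458, -0.0243, 0.0558]
tool_rot: [[-0.819, 0.573, 0.003], [0.573, 0.819, -0.001], [-0.003, 0.001, -1.0]]
ft_force: [-0.1, 0.3, -0.0]
grip_width: 0.0268
gripper_force: 0.0
time_s: 5.13
position: [0.4466, -0.0234, 0.0561]
tool_rot: [[-0.819, 0.574, 0.006], [0.574, 0.819, 0.001], [-0.004, 0.004, -1.0]]
ft_force: [3.4, 9.2, 6.4]
grip_width: 0.0195
gripper_force: 40.5
```

Run:
```python
from h import *
t=optics.get_image("top");s=optics.get_image("scene")
print(atz(t,(289.9,250.2),.09),atz(s,(247.6,196.4),.09))
p=s
print("proj",proj(s,[.4458,-.0242,.017]),proj(s,[.4458,-.0242,.09]), proj(s,[.6165,-.007,.155]))
R=np.array(env.observe()["tool_rot"]);print(R[:,0])
save(s,"scene3.png");save(t,"top3.png")
a=s["color"][150:250,200:320,::-1];cv2.imwrite("pics/s3.png",cv2.resize(a,None,fx=5,fy=5,interpolation=cv2.INTER_CUBIC))
```

```text
[ 0.44553114 -0.02313909  0.09      ] [ 0.44869458 -0.01882541  0.09      ]
proj [246.55667483 217.69719271] [245.39157505 196.55820338] [287.52759052 204.06223003]
[-0.81876655  0.57411044 -0.004307  ]
```

View pics/s3.png

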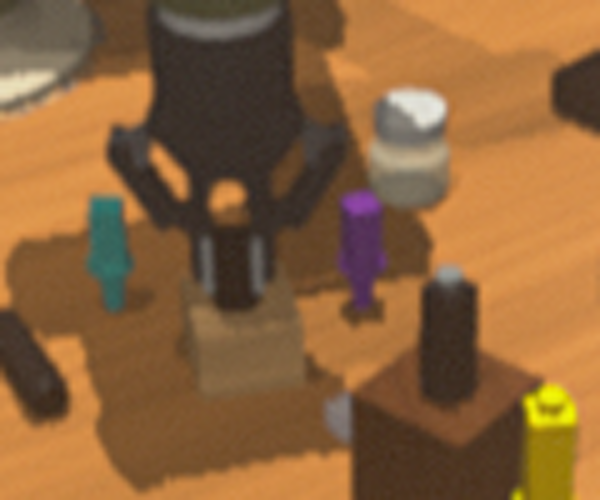

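Gripped: the plug (crop 236,265) is between the pads and the holder is undisturbed. The two cameras disagree by about 3 mm, so I'll average them. I'll ease the side force and lift.

```bash
python3 -m crank '[1,0,0.15,0,0, 1,0,0.1,0,0, 1,0,0,-0.5,0, 1,0,0,-1.5,0, 1,0,0,-2.5,0, 1,0,0,-2.5,0, 1,0,0,-1.5,0, 1,0,0,0,0]' 50
python3 -m crank '[1,0,0,0,0, 1,0,0,0,0, 1,0,0,0,0, 1,0,0,0,0, 1,0,0,0,0, 1,0,0,0,0, 1,0,0,0,0, 1,0,0,0,0]'
python3 - <<'E'
from h import *
plan([.5735,.2404,.135],55)
E
```

```text
time_s: 5.9
position: [0.4477, -0.0223, 0.143]
tool_rot: [[-0.819, 0.573, 0.007], [0.573, 0.819, -0.002], [-0.007, 0.002, -1.0]]
ft_force: [1.1, 0.7, 0.8]
grip_width: 0.0194
gripper_force: 49.0
time_s: 6.57
position: [0.4463, -0.022, 0.1392]
tool_rot: [[-0.819, 0.574, -0.0], [0.574, 0.819, 0.0], [0.0, -0.0, -1.0]]
ft_force: [0.1, 0.2, -0.4]
grip_width: 0.0193
gripper_force: 49.0
t 6.5667 pos [ 0.4463 -0.022   0.1392] tilt [-0.  0. -1.] yaw 55.0 q6 [-18.1  17.4  98.5  -0.   64.1 -73.1] F [ 0.08  0.17 -0.43] w 0.01931381101029576
turn rad 0.0 alt -3.142 shift cm after turn [ 4.632 28.792  0.419] shift before turn [ 4.63  28.792  0.419]
```

```bash
python3 -m crank '[1,0.58,3.6,0,0, 1,0.58,3.6,0,0, 1,0.58,3.6,0,0, 1,0.58,3.6,0,0, 1,0.58,3.6,0,0, 1,0.58,3.6,0,0, 1,0.58,3.6,0,0, 1,0.58,3.6,0,0]'
python3 -m crank '[1,0,0,0,0, 1,0,0,0,0, 1,0,0,0,0, 1,0,0,0,0, 1,0,0,0,0, 1,0,0,0,0, 1,0,0,0,0, 1,0,0,0,0]'
python3 - <<'E'
from h import *
plan([.5735,.2404,.135],55)
t=optics.get_image("top");s=optics.get_image("scene")
f=[];
for p,(u,v),h in((s,(348,175),30),(t,(188,195),30)):
    f.append(cv2.resize(p["color"][v-h:v+h,u-h:u+h,::-1],(400,400),interpolation=cv2.INTER_CUBIC))
X=np.array(env.observe()["position"])
print("foot proj s",((proj(s,X-[0,0,.039])-[318,145])*400/60).round(),"socket",((proj(s,[.5735,.2404,.07])-[318,145])*400/60).round())
cv2.imwrite("pics/s4.png",np.hstack(f))
E
```

```text
time_s: 7.23
position: [0.5739, 0.2424, 0.1392]
tool_rot: [[-0.819, 0.573, -0.0], [0.573, 0.819, -0.0], [0.0, -0.0, -1.0]]
ft_force: [0.5, -0.7, -0.1]
grip_width: 0.0191
gripper_force: 49.1
time_s: 7.9
position: [0.5735, 0.2401, 0.1395]
tool_rot: [[-0.819, 0.574, 0.0], [0.574, 0.819, 0.0], [-0.0, 0.0, -1.0]]
ft_force: [0.4, -0.7, -0.8]
grip_width: 0.0193
gripper_force: 49.1
t 7.9 pos [0.5735 0.2401 0.1395] tilt [ 0.  0. -1.] yaw 55.0 q6 [ 11.8  33.2  70.5  -0.   76.4 -43.1] F [ 0.42 -0.66 -0.8 ] w 0.01932676127283679
turn rad -0.0005 alt 3.141 shift cm after turn [0.013 0.024 0.449] shift before turn [0.013 0.024 0.449]
foot proj s [201. 257.] socket [194. 317.]
```

View pics/s4.png

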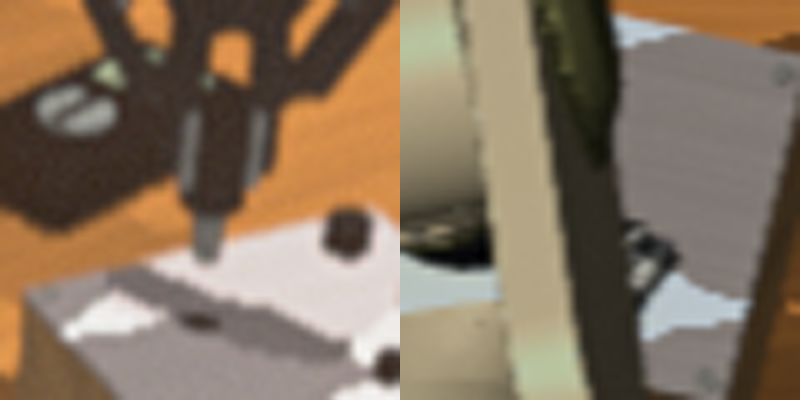

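The plug's foot is at (207,262) and the socket at (200,322). Both are shifted the same way from their predicted positions, so they're aligned. I'll lower it.

```bash
python3 -m crank '[1,0,0,1,0, 1,0,0,1.2,0, 1,0,0,1.2,0, 1,0,0,0.6,0, 1,0,0,0.4,0, 1,0,0,0.4,0, 1,0,0,0,0, 1,0,0,0,0]'
python3 - <<'E'
from h import *
plan([.5735,.2404,.081],55)
print(np.round(env.observe()["wrist_torque"],2))
E
```

```text
time_s: 8.67
position: [0.5736, 0.2406, 0.0915]
tool_rot: [[-0.819, 0.574, 0.0], [0.574, 0.819, 0.0], [-0.0, 0.0, -1.0]]
ft_force: [-0.0, -0.1, -0.5]
grip_width: 0.0195
gripper_force: 49.2
t 8.6667 pos [0.5736 0.2406 0.0915] tilt [ 0.  0. -1.] yaw 55.0 q6 [ 11.9  36.   73.8   0.   70.2 -43.1] F [-0.01 -0.07 -0.5 ] w 0.019493596640144568
turn rad 0.0001 alt -3.142 shift cm after turn [ 1.000e-03 -2.100e-02  1.054e+00] shift before turn [ 1.000e-03 -2.100e-02  1.054e+00]
[ 0.02 -0.02  0.  ]
```

Foot is about 17 mm into the hole with no contact. Next I'll lower it to the seat.

```bash
python3 -m crank '[1,0,0,0.3,0, 1,0,0,0.3,0, 1,0,0,0.2,0, 1,0,0,0.1,0, 1,0,0,0.1,0, 1,0,0,0.05,0, 1,0,0,0,0, 1,0,0,0,0]'
python3 - <<'E'
from h import *
plan([.5735,.2404,.081],55)
print(np.round(env.observe()["wrist_torque"],2))
E
```

```text
time_s: 9.33
position: [0.5735, 0.2405, 0.0811]
tool_rot: [[-0.819, 0.574, 0.0], [0.574, 0.819, 0.0], [-0.0, 0.0, -1.0]]
ft_force: [-1.4, 0.1, 3.6]
grip_width: 0.0194
gripper_force: 49.6
t 9.3333 pos [0.5735 0.2405 0.0811] tilt [ 0.  0. -1.] yaw 55.0 q6 [ 11.9  36.6  74.5  -0.   68.9 -43.1] F [-1.36  0.06  3.56] w 0.019355146478075486
turn rad 0.0001 alt -3.142 shift cm after turn [-0.01  -0.011  0.011] shift before turn [-0.01  -0.011  0.011]
[-0.11  0.25  0.03]
```

```bash
python3 -m crank '[1,0,0,0.1,0, 1,0,0,0.05,0, 1,0,0,0,0, 4.5,0,0,0,0, 4.5,0,0,0,0, 4.5,0,0,0,0, 4.5,0,0,0,0, 4.5,0,0,0,0]'
python3 -m crank '[5,0,0,-1,0, 5,0,0,-2.5,0, 5,0,0,-3,0, 5,0,0,-3,0, 5,0,0,-2.5,0, 5,0,0,-1,0, 5,0,0,0,0, 5,0,0,0,0]'
python3 - <<'E'
from h import *
plan([.6175,-.005,.22],106)
t=optics.get_image("top");s=optics.get_image("scene")
f=[]
for p,(u,v),h in((s,(348,185),30),(s,(290,215),30)):
    f.append(cv2.resize(p["color"][v-h:v+h,u-h:u+h,::-1],(400,400),interpolation=cv2.INTER_CUBIC))
cv2.imwrite("pics/s5.png",np.hstack(f))
print("plug top, flange proj",[((proj(s,[.5735,.2404,z])-[318,155])*400/60).round() for z in(.115,.075,.07)], "probe top at (.6175,-.005)",((proj(s,[.6175,-.005,.155])-[260,185])*400/60).round())
E
```

```text
time_s: 10.0
position: [0.5734, 0.2405, 0.079]
tool_rot: [[-0.819, 0.574, -0.0], [0.574, 0.819, -0.0], [0.0, -0.0, -1.0]]
ft_force: [0.1, 0.2, -0.0]
grip_width: 0.0448
gripper_force: 0.0
time_s: 10.67
position: [0.5732, 0.2404, 0.2087]
tool_rot: [[-0.819, 0.574, -0.001], [0.574, 0.819, -0.0], [0.0, -0.0, -1.0]]
ft_force: [0.1, -0.1, -0.3]
grip_width: 0.05
gripper_force: 0.0
t 10.6667 pos [0.5732 0.2404 0.2087] tilt [-0.001 -0.    -1.   ] yaw 55.0 q6 [ 11.9  30.   64.3   0.   85.7 -43.1] F [ 0.12 -0.12 -0.29] w 0.04999671117310605
turn rad -0.8901 alt 2.251 shift cm after turn [  2.509 -24.815  -1.13 ] shift before turn [-17.706 -17.567  -1.13 ]
plug top, flange proj [array([204., 161.]), array([195., 240.]), array([194., 250.])] probe top at (.6175,-.005) [190. 127.]
```

View pics/s5.png

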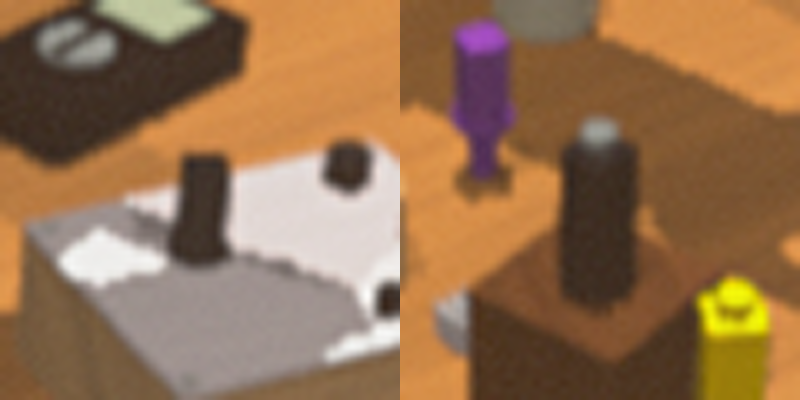

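The plug stands home in the socket (left crop: flange on the aluminium at (198,250)). The probe's end is at (200,126) in the right crop. On to the probe.

```bash
python3 -m crank '[5,0,0,0,-0.111, 5,0,0,0,-0.111, 5,0,0,0,-0.111, 5,0,0,0,-0.111, 5,0,0,0,-0.111, 5,0,0,0,-0.111, 5,0,0,0,-0.111, 5,0,0,0,-0.113]'
python3 - <<'E'
from h import *
plan([.6178,-.0038,.2087],106)
E
```

```text
time_s: 11.43
position: [0.573, 0.2404, 0.2074]
tool_rot: [[-0.96, -0.281, -0.003], [-0.281, 0.96, -0.001], [0.003, 0.0, -1.0]]
ft_force: [0.3, 0.6, 0.2]
grip_width: 0.0502
gripper_force: 0.0
t 11.4333 pos [0.573  0.2404 0.2074] tilt [-0.003 -0.001 -1.   ] yaw 106.3 q6 [ 11.9  30.1  64.4   0.   85.7 -94.4] F [0.27 0.55 0.22] w 0.05020735764159525
turn rad 0.0054 alt -3.136 shift cm after turn [  2.428 -24.707  -0.123] shift before turn [  2.56  -24.693  -0.123]
```

```bash
python3 -m crank '[5,0.35,-3.53,0,0, 5,0.35,-3.53,0,0, 5,0.35,-3.53,0,0, 5,0.35,-3.53,0,0, 5,0.35,-3.53,0,0, 5,0.35,-3.53,0,0, 5,0.35,-3.53,0,0, 5,0,0,0,0]'
python3 -m crank '[5,0,0,1,0, 5,0,0,1,0, 5,0,0,0.7,0, 5,0,0,0,0, 5,0,0,0,0, 5,0,0,0,0, 5,0,0,0,0, 5,0,0,0,0]'
python3 - <<'E'
from h import *
plan([.6178,-.0038,.099],106)
t=optics.get_image("top");s=optics.get_image("scene")
u,v,h=290,195,40
cv2.imwrite("pics/s6.png",cv2.resize(s["color"][v-h:v+h,u-h:u+h,::-1],(500,500),interpolation=cv2.INTER_CUBIC))
X=np.array(env.observe()["position"]);print(((proj(s,X)-[u-h,v-h])*500/80).round(),((proj(s,[.6178,-.0038,.155])-[u-h,v-h])*500/80).round())
E
```

```text
time_s: 12.1
position: [0.6184, -0.0095, 0.2071]
tool_rot: [[-0.963, -0.27, -0.003], [-0.27, 0.963, -0.001], [0.003, -0.0, -1.0]]
ft_force: [-0.5, -1.0, 1.0]
grip_width: 0.0502
gripper_force: 0.0
time_s: 12.77
position: [0.6182, -0.0035, 0.1827]
tool_rot: [[-0.961, -0.276, 0.001], [-0.276, 0.961, -0.0], [-0.001, -0.0, -1.0]]
ft_force: [-0.1, 0.9, -0.9]
grip_width: 0.05
gripper_force: 0.0
t 12.7667 pos [ 0.6182 -0.0035  0.1827] tilt [ 0.001 -0.    -1.   ] yaw 106.0 q6 [ -11.3   30.7   67.5    0.    81.8 -117.3] F [-0.08  0.93 -0.94] w 0.04999518877705938
turn rad 0.0004 alt -3.141 shift cm after turn [ 0.05  -0.016  8.374] shift before turn [ 0.05  -0.016  8.374]
[245. 247.] [243. 305.]
```

View pics/s6.png

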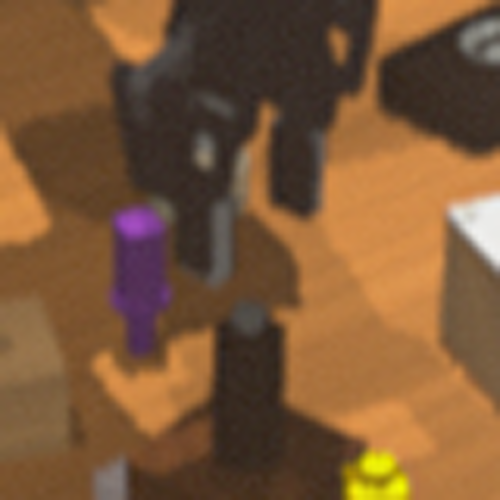

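Fingertips at (207,275) and (297,208) straddle the probe's top (250,312). I'll descend and grip.

```bash
python3 -m crank '[5,0,0,1.5,0, 5,0,0,2,0, 5,0,0,2,0, 5,0,0,2,0, 5,0,0,0.9,0, 5,0,0,0,0, 5,0,0,0,0, 5,0,0,0,0]'
python3 -m crank '[1,0,0,0,0, 1,0,0,0,0, 1,0,0,0,0, 1,0,0,0,0, 1,0,0,0,0, 1,0,0,0,0, 1,0,0,0,0, 1,0,0,0,0]' 30
python3 - <<'E'
from h import *
plan([.6178,-.0038,.099],106)
E
```

```text
time_s: 13.53
position: [0.6187, -0.0039, 0.0997]
tool_rot: [[-0.961, -0.276, 0.002], [-0.276, 0.961, -0.0], [-0.002, -0.001, -1.0]]
ft_force: [-0.9, 0.1, 1.0]
grip_width: 0.05
gripper_force: 0.0
time_s: 14.2
position: [0.6184, -0.0038, 0.0992]
tool_rot: [[-0.961, -0.276, 0.002], [-0.276, 0.961, -0.0], [-0.001, -0.001, -1.0]]
ft_force: [-0.7, -0.3, 6.4]
grip_width: 0.0214
gripper_force: 31.5
t 14.2 pos [ 0.6184 -0.0038  0.0992] tilt [ 0.002 -0.    -1.   ] yaw 106.0 q6 [ -11.3   35.1   74.    -0.    70.7 -117.3] F [-0.74 -0.25  6.39] w 0.021383048951459382
turn rad 0.0 alt -3.142 shift cm after turn [0.055 0.015 0.025] shift before turn [0.055 0.015 0.025]
```

```bash
python3 -m crank '[1,0,0,0,0, 1,0,0,-0.5,0, 1,0,0,-1.5,0, 1,0,0,-2.5,0, 1,0,0,-2.5,0, 1,0,0,-2,0, 1,0,0,-1,0, 1,0,0,0,0]' 60
python3 -m crank '[1,0,0,0,0, 1,0,0,0,0, 1,0,0,0,0, 1,0,0,0,0, 1,0,0,0,0, 1,0,0,0,0, 1,0,0,0,0, 1,0,0,0,0]'
python3 - <<'E'
from h import *
plan([.5743,-.2851,.19],106)
s=optics.get_image("scene");u,v,h=290,205,40
cv2.imwrite("pics/s7.png",cv2.resize(s["color"][v-h:v+h,u-h:u+h,::-1],(500,500),interpolation=cv2.INTER_CUBIC))
X=np.array(env.observe()["position"]);print(((proj(s,X-[0,0,.0842])-[u-h,v-h])*500/80).round())
E
```

```text
time_s: 14.87
position: [0.6187, -0.0039, 0.2004]
tool_rot: [[-0.961, -0.276, 0.004], [-0.276, 0.961, -0.001], [-0.003, -0.002, -1.0]]
ft_force: [-0.2, -0.1, -1.2]
grip_width: 0.0213
gripper_force: 58.6
time_s: 15.53
position: [0.618, -0.0038, 0.1982]
tool_rot: [[-0.961, -0.276, -0.0], [-0.276, 0.961, 0.0], [0.0, 0.0, -1.0]]
ft_force: [0.2, -0.2, -0.9]
grip_width: 0.0211
gripper_force: 58.6
t 15.5333 pos [ 0.618  -0.0038  0.1982] tilt [-0.  0. -1.] yaw 106.0 q6 [ -11.3   30.    66.    -0.    84.  -117.3] F [ 0.15 -0.2  -0.87] w 0.021109001371237255
turn rad -0.0 alt 3.142 shift cm after turn [ 11.956 -25.839   0.825] shift before turn [ 11.955 -25.84    0.825]
[242. 327.]
```

View pics/s7.png

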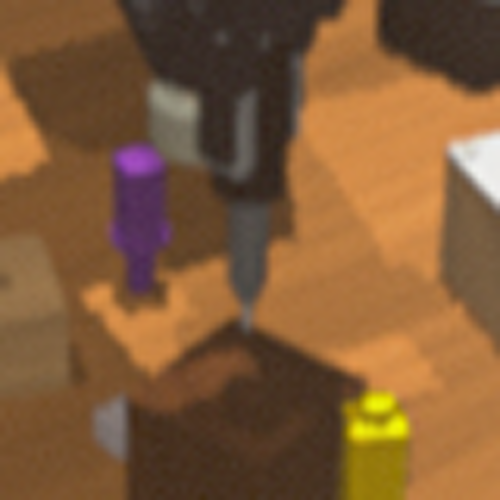

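The probe is clear of the stand and upright, tip at (247,332) against (242,327) predicted. I'll move it over the pad.

```bash
python3 -m crank '[1,1.0,-2.2,0,0, 1,1.7,-3.7,0,0, 1,1.7,-3.7,0,0, 1,1.7,-3.7,0,0, 1,1.7,-3.7,0,0, 1,1.7,-3.7,0,0, 1,1.5,-3.1,0,0, 1,0.9,-2.0,0,0]'
python3 -m crank '[1,0,0,1,0, 1,0,0,2,0, 1,0,0,2,0, 1,0,0,1,0, 1,0,0,0,0, 1,0,0,0,0, 1,0,0,0,0, 1,0,0,0,0]'
python3 - <<'E'
from h import *
plan([.5743,-.2851,.0982],106)
t=optics.get_image("top");s=optics.get_image("scene")
u,v,h=184,270,25;f=cv2.resize(s["color"][v-h:v+h,u-h:u+h,::-1],(400,400),interpolation=cv2.INTER_CUBIC)
a,b=385,203;g=cv2.resize(t["color"][b-h:b+h,a-h:a+h,::-1],(400,400),interpolation=cv2.INTER_CUBIC)
X=np.array(env.observe()["position"]);print("tip pred",((proj(s,X-[0,0,.0842])-[u-h,v-h])*8).round(),"pad pred",((proj(s,[.5743,-.2851,.018])-[u-h,v-h])*8).round())
cv2.imwrite("pics/s8.png",np.hstack([f,g]))
E
```

```text
time_s: 16.25
position: [0.5737, -0.2881, 0.1982]
tool_rot: [[-0.962, -0.273, -0.0], [-0.273, 0.962, -0.001], [0.0, -0.001, -1.0]]
ft_force: [0.3, 0.4, -0.2]
grip_width: 0.0213
gripper_force: 58.8
time_s: 16.92
position: [0.5753, -0.2846, 0.1397]
tool_rot: [[-0.961, -0.276, 0.002], [-0.276, 0.961, -0.001], [-0.001, -0.002, -1.0]]
ft_force: [0.3, 0.3, -1.6]
grip_width: 0.0215
gripper_force: 58.8
t 16.9167 pos [ 0.5753 -0.2846  0.1397] tilt [ 0.002 -0.001 -1.   ] yaw 106.0 q6 [ -36.9   35.    66.8    0.    78.  -142.9] F [ 0.26  0.25 -1.58] w 0.021479681392888004
turn rad 0.0003 alt -3.141 shift cm after turn [ 0.113 -0.01   4.147] shift before turn [ 0.113 -0.01   4.147]
tip pred [171. 208.] pad pred [185. 298.]
```

View pics/s8.png

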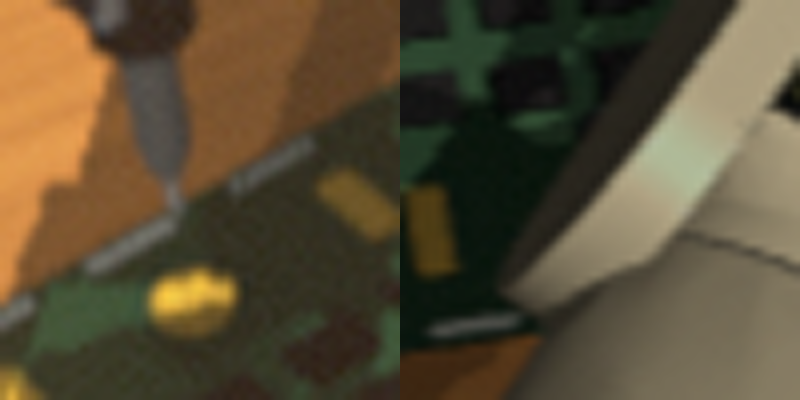

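The tip (178,213) and the round pad (193,300) carry the same bias from prediction, so they're aligned to about 1 mm. I'll lower close to the pad and check again.

```bash
python3 -m crank '[1,0.1,0.02,0.5,0, 1,0,0,1,0, 1,0,0,0.9,0, 1,0,0,0.4,0, 1,0,0,0,0, 1,0,0,0,0, 1,0,0,0,0, 1,0,0,0,0]'
python3 - <<'E'
from h import *
plan([.5738,-.2847,.0982],106)
s=optics.get_image("scene")
u,v,h=184,275,20;f=cv2.resize(s["color"][v-h:v+h,u-h:u+h,::-1],(480,480),interpolation=cv2.INTER_CUBIC)
X=np.array(env.observe()["position"]);print("tip pred",((proj(s,X-[0,0,.0842])-[u-h,v-h])*12).round(),"pad pred",((proj(s,[.5738,-.2847,.018])-[u-h,v-h])*12).round(),"right below",((proj(s,[X[0],X[1],.018])-[u-h,v-h])*12).round())
cv2.imwrite("pics/s9.png",f)
E
```

```text
time_s: 17.68
position: [0.5739, -0.2848, 0.1108]
tool_rot: [[-0.961, -0.276, 0.001], [-0.276, 0.961, -0.001], [-0.001, -0.001, -1.0]]
ft_force: [0.1, -0.9, -0.4]
grip_width: 0.0216
gripper_force: 58.8
t 17.6833 pos [ 0.5739 -0.2848  0.1108] tilt [ 0.001 -0.001 -1.   ] yaw 106.0 q6 [ -37.    36.5   69.1    0.    74.3 -143. ] F [ 0.06 -0.86 -0.41] w 0.02156046798981836
turn rad -0.0 alt 3.142 shift cm after turn [0.011 0.013 1.256] shift before turn [0.011 0.013 1.256]
tip pred [213. 294.] pad pred [218. 325.] right below [218. 325.]
```

View pics/s9.png

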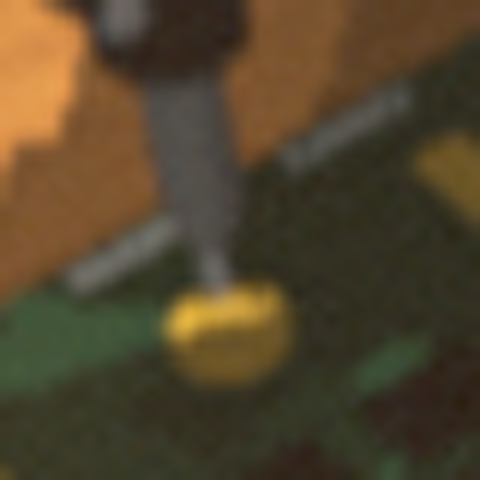

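The tip (222,297) is projected to land at about (227,328), and the pad's centre is about (228,331), so it's centred. I'll press.

```bash
python3 -m crank '[1,0,0,0.3,0, 1,0,0,0.3,0, 1,0,0,0.25,0, 1,0,0,0.2,0, 1,0,0,0.1,0, 1,0,0,0,0, 1,0,0,0,0, 1,0,0,0,0]'
for i in 1; do python3 -m crank '[1,0,0,0,0, 1,0,0,0,0, 1,0,0,0,0, 1,0,0,0,0, 1,0,0,0,0, 1,0,0,0,0, 1,0,0,0,0, 1,0,0,0,0]'; done
python3 - <<'E'
from h import *
plan([.5738,-.2847,.0982],106)
F=[];Z=[]
for i in range(12):
    p=optics.get_image("scene");s=env.observe();F.append(s["ft_force"]);Z.append(s["position"])
print(np.mean(F,0),np.std(F,0),np.mean(Z,0),np.std(Z,0),s["wrist_torque"])
E
```

```text
time_s: 18.4
position: [0.5738, -0.2847, 0.099]
tool_rot: [[-0.961, -0.276, 0.0], [-0.276, 0.961, -0.0], [-0.0, -0.0, -1.0]]
ft_force: [-0.9, -0.3, 1.3]
grip_width: 0.0213
gripper_force: 59.0
time_s: 19.07
position: [0.5737, -0.2847, 0.0988]
tool_rot: [[-0.961, -0.276, -0.0], [-0.276, 0.961, -0.0], [0.0, 0.0, -1.0]]
ft_force: [-0.7, 0.7, 1.0]
grip_width: 0.0209
gripper_force: 59.0
t 19.0667 pos [ 0.5737 -0.2847  0.0988] tilt [-0. -0. -1.] yaw 106.0 q6 [ -37.    37.2   69.9   -0.    72.9 -143. ] F [-0.7   0.69  1.  ] w 0.020856398927763177
turn rad -0.0001 alt 3.141 shift cm after turn [-0.008 -0.005  0.061] shift before turn [-0.008 -0.005  0.061]
[-0.10567182  0.08629385  1.15781264] [0.25746977 0.59007637 0.4274398 ] [ 0.57371834 -0.28465062  0.09883037] [1.15945649e-05 1.55576821e-05 9.17510713e-06] [-0.00557814  0.0701326  -0.03035766]
```

```bash
python3 -m crank '[1,0,0,0.05,0, 1,0,0,0,0, 1,0,0,0,0, 1,0,0,0,0, 1,0,0,0,0, 1,0,0,0,0, 1,0,0,0,0, 1,0,0,0,0]'
python3 - <<'E'
from h import *
F=[]
for i in range(20):
    p=optics.get_image("scene");s=env.observe();F.append(s["ft_force"])
print(np.mean(F,0),s["position"],s["time_s"])
u,v,h=184,275,20;f=cv2.resize(p["color"][v-h:v+h,u-h:u+h,::-1],(480,480),interpolation=cv2.INTER_CUBIC)
a=cv2.resize(p["color"][160:240,200:300,::-1],(600,480),interpolation=cv2.INTER_CUBIC)[:,:320];cv2.imwrite("pics/s10.png",f)
E
```

```text
time_s: 20.33
position: [0.5737, -0.2846, 0.0983]
tool_rot: [[-0.961, -0.276, -0.0], [-0.276, 0.961, 0.0], [0.0, 0.0, -1.0]]
ft_force: [-0.9, 0.5, 0.8]
grip_width: 0.0214
gripper_force: 59.0
[-0.24123338  0.04220207  1.38637771] [ 0.57373022 -0.28464328  0.09833455] 21.3333
```

View pics/s10.png

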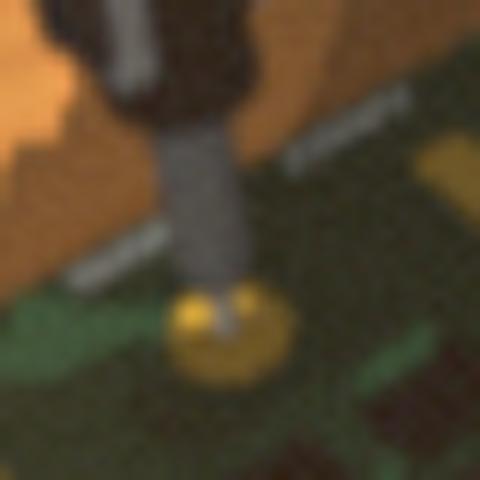

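The tip touches the round pad at about (228,332), its centre. The spring force is about 2.26 N, roughly half way. Handing in.

```bash
python3 -c "
from rig import env
print(env.close_job())"
```

```text
the job is handed in; nothing more can be done
None
```

The plug is home in the socket and released, and the probe is held upright on the middle of the round pad with its tip pressed about half way in; I handed the job in at about 21 s, and no verdict was returned.

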